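# Pack games and a torch into the lidded box under the television

## Task

Pack for the weekend: take the two short game cases out of the raked rack and drop them and the chrome lighter-shaped torch into the wooden box, then fold the box's cover down until it is fully shut. Let each thing go inside the box's mouth or no more than a few centimetres above it, and leave the two tall cases, the glass ashtray and the coaster where they are.

Things in the scene. Friction and masses are not known exactly. Their poses are not given: they have to be found in the camera images.
- rack: Grey plastic slotted rack, fixed, 270 (x) x 188 mm (y), left or right of the middle, the box on the other side. Origin on the shelf, 80 mm behind its front (-x) end, mid-width. Four slots along y, floors 20 mm up, at x = -10, 43, 96, 149 mm, raked 30 deg: they lean up to -x. Cases are held by ribs at y = +-48 to 72 mm, up to 75 mm up the case (3 mm play); between the ribs cases are free.
- short_a: Short game case, pale plastic, 13 (x) x 170 (y) x 105 mm (z), 80 g, stood on its long edge in any slot of the rack. Origin: centre of its lower edge face; z runs up the case (leaning 30 deg from vertical to the rack's -x side while in the rack), y along its length, x through its thickness. All four cases look alike but for height: short 105 mm, tall 135 mm.
- short_b: Short game case, pale plastic, 13 (x) x 170 (y) x 105 mm (z), 80 g, stood on its long edge in any slot of the rack. Origin: centre of its lower edge face; z runs up the case (leaning 30 deg from vertical to the rack's -x side while in the rack), y along its length, x through its thickness. All four cases look alike but for height: short 105 mm, tall 135 mm.
- tall_a: Tall game case, pale plastic, 13 (x) x 170 (y) x 135 mm (z), 110 g, stood on its long edge in any slot of the rack. Origin: centre of its lower edge face; z runs up the case (leaning 30 deg from vertical to the rack's -x side while in the rack), y along its length, x through its thickness. All four cases look alike but for height: short 105 mm, tall 135 mm.
- tall_b: Tall game case, pale plastic, 13 (x) x 170 (y) x 135 mm (z), 110 g, stood on its long edge in any slot of the rack. Origin: centre of its lower edge face; z runs up the case (leaning 30 deg from vertical to the rack's -x side while in the rack), y along its length, x through its thickness. All four cases look alike but for height: short 105 mm, tall 135 mm.
- box: Open wooden box fixed to the shelf, 140 (x) x 214 (y) x 135 mm (z) outside, walls and floor 6 mm, so inside 128 x 202 mm and 129 mm deep. Origin: centre of its underside, axes along its sides; its cover is hinged on its +x (far) rim and stands open there, up to 140 mm above the rim.
- cover (a joint): Angle of the box's wooden cover (140 x 214 x 6 mm, 200 g): 0 = shut flat on the rim, 1.57 = upright, starts at 1.6 to 1.95 (leaning to +x), stop at 2.0. The hinge is stiff (0.2 N m friction, about 1.5 to 3 N at the free edge): the cover stays where it is left.
- cover_hinge (a point): Middle of the cover's hinge line (which runs along the box's y), on the top of its +x rim, 135.5 mm above the shelf, 70 mm from the box's centre. At angle q the free edge lies 140 mm from here along (-cos q, 0, sin q) in the box's axes; the cover's outer face is 6 mm out from this line along (sin q, 0, cos q).
- torch: Chrome lighter-shaped torch lying flat on the shelf, 105 (x) x 32 (y) x 18 mm (z), about 140 g. Origin: centre of its underside; x along its length, z up.
- ashtray: Round glass ashtray with coins in it, 100 mm across at the rim, 84 at the foot, 32 mm high. Origin: centre of its underside. Not to be disturbed.
- coaster: Round blue silicone coaster, 92 mm across, 5 mm thick, flat on the shelf. Origin: centre of its underside. Not to be disturbed.
Not all that is in view belongs to the job. What is meant by the torch is not purple, and is the smaller of those in its own colour. Leave any turquoise look-alike of the short_a alone.

How it is judged (in metres and radians):
On the way:
1. both short cases and the torch are in the box while its cover is still open (x of short_a in the frame of box between -0.07 and 0.07 m and y of short_a in the frame of box between -0.105 and 0.105 m and z of short_a in the frame of box between 0 and 0.133 m and x of short_b in the frame of box between -0.07 and 0.07 m and y of short_b in the frame of box between -0.105 and 0.105 m and z of short_b in the frame of box between 0 and 0.133 m and x of torch in the frame of box between -0.07 and 0.07 m and y of torch in the frame of box between -0.105 and 0.105 m and z of torch in the frame of box between 0 and 0.133 m and value of joint cover above 1 rad), for 0.2 s.
At the end, for the whole second after the job is handed in: Both short cases and the torch lie at rest inside the box, its cover is shut (under 0.06 rad, about 8 mm at the free edge), and the tall cases, ashtray and coaster are within 25 mm of where they began (x of short_a in the frame of box between -0.07 and 0.07 m and y of short_a in the frame of box between -0.105 and 0.105 m and z of short_a in the frame of box between 0 and 0.133 m and x of short_b in the frame of box between -0.07 and 0.07 m and y of short_b in the frame of box between -0.105 and 0.105 m and z of short_b in the frame of box between 0 and 0.133 m and x of torch in the frame of box between -0.07 and 0.07 m and y of torch in the frame of box between -0.105 and 0.105 m and z of torch in the frame of box between 0 and 0.133 m and value of joint cover below 0.06 rad and linear speed of each of short_a, short_b, torch below 0.05 m/s and distance of each of tall_a, tall_b, ashtray, coaster from where it was at the start of the episode below 0.025 m); the robot touches nothing.
It fails at once if a tall case, the ashtray or the coaster is moved more than 25 mm (distance of any of tall_a, tall_b, ashtray, coaster from where it was at the start of the episode above 0.025 m).
It fails at once if a case or the torch is thrown or dropped from high up (it moves faster than 2 m/s, a fall of 20 cm) (linear speed of any of short_a, short_b, torch above 2 m/s).
It also fails if it takes over 72 s, if anything falls off the work surface, if the arm or the gripper's body presses on something with over 40 N, if the wrist force passes 120 N, or if a joint passes its speed limit or range.

## Robot

A 6-joint arm with a two-finger parallel gripper is mounted at the origin on the work surface. World frame = base frame: x ahead of the robot, y to its left, z up, the work surface at z = 0. Lengths are in m, angles in degrees, forces in N, time in s.
With the tool pointing down it reaches from about 0.2 to 0.875 m from the base axis. Payload 3.4 kg.
Tool frame: the origin (TCP) lies at the very end of the fingers, on their centre line; the grasp point (between the pads) lies 19 mm behind it; z points along the fingers, y is the direction in which the jaws open and shut (so a half turn about z gives the same grasp; the last joint's range is limited). The gripper opens to 94 mm and grips with 3 to 60 N. Pads are 16 mm wide; open, the fingers measure 119 mm over their backs; the gripper's body (75 mm by 177 mm) begins 78 mm behind the grasp point.
Start: joints at [61.765, 15.808, 86.224, -0, 77.962, -6.933], TCP at [0.209, 0.536, 0.205] pointing down, gripper open.
Joint ranges: [-165.64, 165.64], [-43.16, 119.46], [12.63, 154.43], [-67.54, 247.53], [6.08, 155.33], [-154.97, 154.97]. Speed limits (degrees/s): [147.25, 147.25, 180, 180, 180, 180].

## Interface

Orientations are given as [roll, pitch, yaw] about the fixed x, y, z axes, in that order (R = Rz(yaw) Ry(pitch) Rx(roll)).
In Python, from workcell import read_state, optics, ticket gives the robot as it stands.
- The arm moves only by the tool send_rows, never from a script. Its argument "rows" is a list of rows, each a list of 2 entries, a list of its own where there are three numbers: the shift along the tool's x, y, z in m, then the turn about the tool's z in rad. In form: [[[dx, dy, dz], spin], ...]. A call has 1 to 12 rows; each row is the pose to reach, as a shift and turn from the pose measured when the call began, along the tool's axes at that moment; what a row does not reach only later rows make up. A row lasts 1/10 s, in which the tool goes at most 50 mm and 8.59 degrees, less where a joint would pass 70% of its speed; a pose out of reach is approached as far as the arm can. A call with a gripper value outside its range is refused whole. "claw" is the opening, from -1 (shut) to 1 (fully open), set as the call begins (left out, the last holds). The fingers move at their own pace and stop on an object; "newtons" is the grip in N (left out, the last holds). Time passes only in rows, so rows that repeat a pose let the fingers close. It gives the time, the measured TCP pose, the force and the opening at its end, in the units of the state.
- read_state(): the state, without advancing time (a new reading comes with each control period).
- optics.snapshot(name): name is "scene" or "top" or "wrist"; returns a dict with "image" (480x640x3 uint8, red, green, blue), "intrinsics" (3x3 intrinsics, pixels), "rvec" (rotation vector, rad) and "tvec" (3), from world to camera coordinates, as OpenCV has them. Camera axes: x right, y down, z forward; pixel columns grow to the right and rows downward; lengths in m; the calibration is good to about 2 mm. A picture is of the moment at which its call begins. There is no depth.
- ticket.sign_off(): hands the job in, once; it reports no verdict.
The state is a dict: "t": time; "joint_pos": joint angles; "dq": joint speeds; "joint_torque": joint torques, N m; "tcp_pos": TCP position; "tcp_rot": TCP orientation; "ft_force": force on the tool from outside, world axes, zero at the start; "torque": the same for the moment, N m; "opening": opening from 0.0 (shut) to 1.0 (fully open).
Only numpy, scipy, OpenCV 4.12 (cv2) and the standard library are available. Lean on these libraries where they do the work, as an engineer would, in place of code of your own. Each camera call takes 0.05 s, during which the arm holds its last target. There are 200 camera calls.

## Working session

There is one attempt and no reset: what is moved stays moved. The work goes in short steps, Python scripts to look and compute and a tool call to move; the robot and the scene stay as the last step left them, time stands still between calls to the robot, and variables do not carry over. Pictures are saved under pics/ and viewed, about 8 in all and at most 12, crops included, and the job is handed in when it is done.

Besides the shell and the picture viewer there is one more tool, called after ">>>" by a JSON object that holds its "name" and its "arguments". send_rows: Moves the arm, as the interface text tells. Its arguments: {"type":"object","properties":{"rows":{"type":"array"},"claw":{"type":"number"},"newtons":{"type":"number"}},"required":["rows"]}

```bash
mkdir -p pics; ls; python3 - <<'E'
from workcell import read_state, optics
import cv2
print(read_state())
for n in ["scene","top"]:
    s=optics.snapshot(n); cv2.imwrite(f"pics/{n}0.png",s["image"][:,:,::-1]); print(n,s["intrinsics"].tolist(),s["rvec"],s["tvec"])
E
```

```text
pics
{'t': 0.0, 'joint_pos': array([ 6.17648594e+01,  1.58450208e+01,  8.62923711e+01, -1.55067644e-03,
        7.79627181e+01, -6.93336878e+00]), 'dq': array([ 0.04042791, -0.03426775,  0.04407689, -0.01506655,  0.00935391,
        0.05159057]), 'joint_torque': array([-1.35881586e-03, -4.04585087e+01, -2.37228656e+01,  7.03165610e-02,
        3.42323177e-02, -1.44177861e-04]), 'tcp_pos': array([0.20864051, 0.53521344, 0.20465046]), 'tcp_rot': array([-1.79900439e+02, -1.05798438e-02,  1.58698544e+02]), 'ft_force': array([ 0.23535396, -0.25385751,  0.50906996]), 'torque': array([-0.04704262,  0.04829319,  0.00214487]), 'opening': 1.0008702222777457}
scene [[465.21971910454704, 0.0, 319.7387494719068], [0.0, 465.21971910454704, 247.11668606049543], [0.0, 0.0, 1.0]] [ 1.67275153  1.75681775 -0.77820998] [-0.02428472 -0.28611723  1.45205523]
top [[538.6439282163345, 0.0, 321.2199646844817], [0.0, 538.6439282163345, 239.63075146753707], [0.0, 0.0, 1.0]] [ 2.16259562 -2.19480172  0.11768234] [0.02974604 0.5428082  1.03926765]
```

View pics/scene0.png

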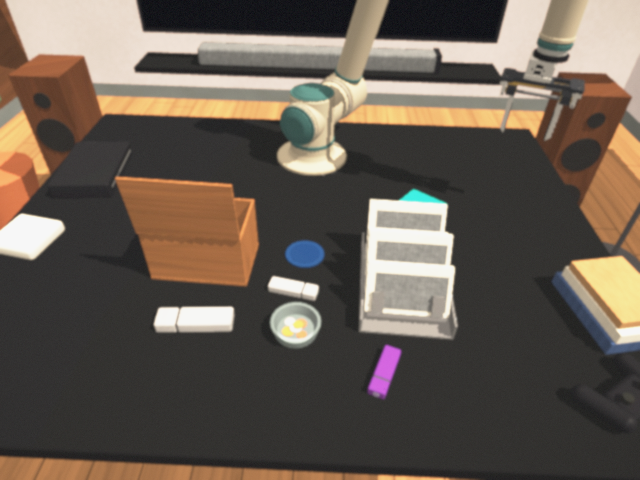

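View pics/top0.png

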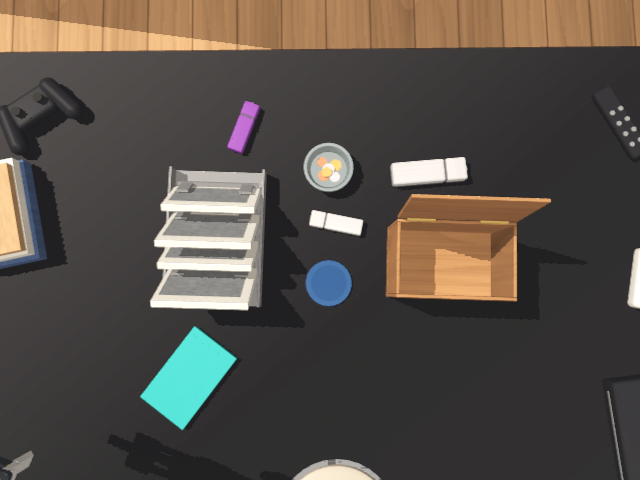

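The top view has the rack at left (x 155–265, y 165–310) and the box at right (387–517, 197–300). The small white/chrome torch is at (336,223), and a larger look-alike is at (429,172). The ashtray is at (329,168) and the coaster at (329,283).

```bash
cat > h.py <<'E'
import numpy as np, cv2
from workcell import read_state, optics
from scipy.spatial.transform import Rotation as R
def snap(n): return optics.snapshot(n)
def bp(s,uv,z):
    "pixel -> world point at height z"
    Rm=cv2.Rodrigues(s["rvec"])[0]; K=s["intrinsics"]; c=-Rm.T@np.ravel(s["tvec"])
    d=Rm.T@np.linalg.solve(K,[uv[0],uv[1],1]); return c+d*(z-c[2])/d[2]
def pj(s,P):
    return cv2.projectPoints(np.atleast_2d(np.array(P,float)),np.array(s["rvec"]),np.array(s["tvec"]),np.array(s["intrinsics"]),None)[0][:,0]
def crop(s,x0,y0,x1,y1,k,name):
    cv2.imwrite(name,cv2.resize(s["image"][y0:y1,x0:x1,::-1],None,fx=k,fy=k,interpolation=cv2.INTER_CUBIC))
E
python3 - <<'E'
from h import *
s=snap("top")
crop(s,140,155,280,315,3.7,"pics/t_rack.png"); crop(s,300,140,560,310,3,"pics/t_box.png")
s=snap("scene"); crop(s,350,180,470,345,3.6,"pics/s_rack.png")
E
```

```text
(no output)
```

View pics/t_rack.png

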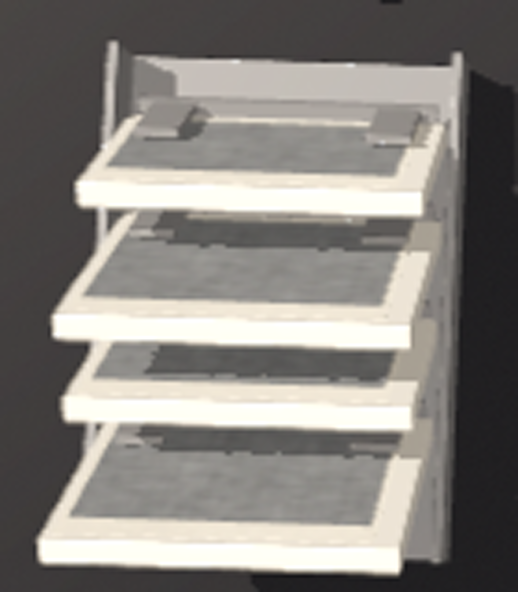

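View pics/t_box.png

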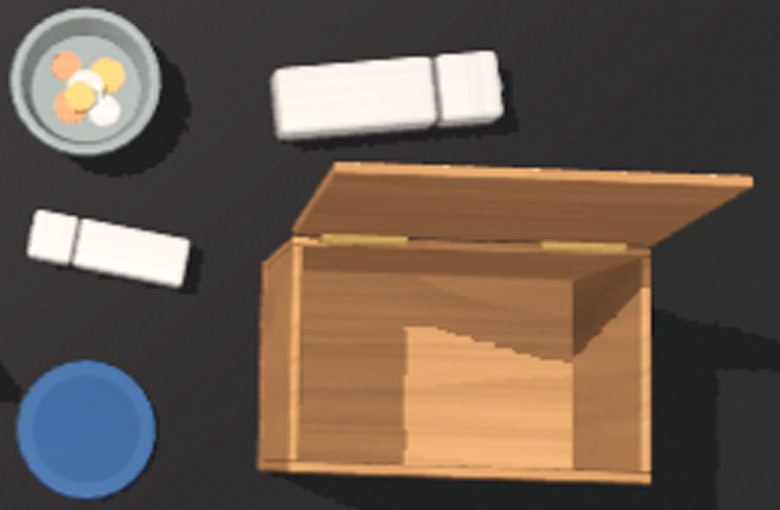

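The case top edges in the rack crop, from +x to −x, are at rows 197, 331, 411 and 556. The spacing and widths read short (slot 149), tall (96), short (43), tall (−10). In the box crop, the rim corners are about (289,470), (652,482), (651,250) and (292,240), and the torch corners are (36,210), (190,238), (183,288) and (27,258).

```bash
python3 - <<'E'
from h import *
from scipy.optimize import least_squares
s=snap("top")
rk=np.array([[78,193],[422,202],[55,327],[412,335],[62,407],[413,416],[38,551],[402,560]])/3.7+[140,155]
sl=[(.149,.105),(.096,.135),(.043,.105),(-.010,.135)]
L=[[x-h*.5,sy*.085,.02+h*.866] for x,h in sl for sy in (1,-1)]
def W(p,L):
    L=np.array(L); c,t=np.cos(p[2]),np.sin(p[2]); return np.c_[p[0]+c*L[:,0]-t*L[:,1],p[1]+t*L[:,0]+c*L[:,1],L[:,2]]
def fit(L,uv,p0):
    r=least_squares(lambda p:(pj(s,W(p,L))-uv).ravel(),p0); e=r.fun.reshape(-1,2); print(r.x[:2].round(4),np.degrees(r.x[2]).round(2)); print(e.round(1).tolist()); return r.x
print("rack");fit(L,rk,[.5,.2,0])
bx=np.array([[289,470],[652,482],[651,250],[292,240]])/3+[300,140]
print("box");b=fit([[-.07,.107,.135],[-.07,-.107,.135],[.07,-.107,.135],[.07,.107,.135]],bx,[.5,-.2,0])
t=np.array([[36,210],[190,238],[183,288],[27,258]])/3+[300,140]
print("torch");fit([[.0525,.016,.018],[-.0525,.016,.018],[-.0525,-.016,.018],[.0525,-.016,.018]],t,[.5,0,1.4])
for q in np.arange(1.6,2.01,.1):
    uv=pj(s,W(b,[[.07-.14*np.cos(q),.107,.1355+.14*np.sin(q)],[.07-.14*np.cos(q),-.107,.1355+.14*np.sin(q)]])); print(q,((uv-[300,140])*3).round().tolist())
print("ash",bp(s,np.array([86,82])/3+[300,140],.032),"coaster",bp(s,np.array([86,430])/3+[300,140],.005))
lk=np.array([[275,70],[498,52],[502,120],[278,138]])/3+[300,140]
print("big",[bp(s,p,.025)[:2].round(3).tolist() for p in lk])
E
```

```text
rack
[0.4987 0.2336] -2.44
[[-0.4, -0.1], [0.0, 0.2], [-0.5, -0.4], [-0.4, 0.2], [0.7, 0.3], [0.2, 0.4], [0.6, -0.4], [-0.1, -0.2]]
box
[ 0.4933 -0.217 ] -2.57
[[-0.2, 1.1], [0.1, 0.7], [0.0, -0.8], [0.1, -1.1]]
torch
[ 0.5773 -0.0091] 78.38
[[-3.0, 15.7], [-2.6, 16.2], [2.6, -16.1], [3.0, -15.9]]
1.6 [[335.0, 192.0], [754.0, 205.0]]
1.7000000000000002 [[335.0, 165.0], [753.0, 178.0]]
1.8000000000000003 [[334.0, 139.0], [750.0, 152.0]]
1.9000000000000004 [[333.0, 115.0], [747.0, 128.0]]
2.0000000000000004 [[332.0, 92.0], [742.0, 105.0]]
ash [0.68696402 0.00475757 0.032     ] coaster [0.45713378 0.00789048 0.005     ]
big [[0.695, -0.122], [0.706, -0.272], [0.659, -0.273], [0.649, -0.123]]
```

Rack, box and torch poses are fitted. The cover is at about 1.7 rad. Slot 149 goes first, because its +x side is open.

```bash
cat >> h.py <<'E'
RK=(.4987,.2336,-2.44); BX=(.4933,-.217,-2.57)
def loc(F,x,y,z):
    a=np.radians(F[2]); return np.array([F[0]+x*np.cos(a)-y*np.sin(a),F[1]+x*np.sin(a)+y*np.cos(a),z])
def delta(*tg):
    "targets (xyz,yaw) -> rows"
    st=read_state(); rot=R.from_euler("xyz",st["tcp_rot"],degrees=True)
    print("t",round(st["t"],2),st["tcp_pos"].round(4),st["tcp_rot"].round(2),"F",st["ft_force"].round(1),"open",round(94*st["opening"],1))
    for p,yaw in tg:
        s=-(yaw-st["tcp_rot"][2]+180)%360-180 if False else ((st["tcp_rot"][2]-yaw+180)%360-180)
        print(rot.inv().apply(np.array(p)-st["tcp_pos"]).round(4).tolist(),round(np.radians(s),3))
E
python3 - <<'E'
from h import *
delta((loc(RK,.102,0,.205),87.56),(loc(RK,.102,0,.16),87.56))
E
```

```text
t 0.25 [0.2088 0.5355 0.2051] [-1.7996e+02 -1.0000e-02  1.5870e+02] F [-0.3 -0.  -0.3] open 94.1
[-0.4763, -0.143, 0.0001] 1.242
[-0.4763, -0.143, 0.0451] 1.242
```

>>> {"name": "send_rows", "arguments": {"rows": [[[-0.476,-0.143,-0.02],1.242],[[-0.476,-0.143,-0.02],1.242],[[-0.476,-0.143,-0.02],1.242],[[-0.476,-0.143,-0.02],1.242],[[-0.476,-0.143,-0.02],1.242],[[-0.476,-0.143,-0.02],1.242],[[-0.476,-0.143,-0.02],1.242],[[-0.476,-0.143,-0.02],1.242],[[-0.476,-0.143,-0.02],1.242],[[-0.476,-0.143,-0.02],1.242],[[-0.476,-0.143,0.0],1.242],[[-0.476,-0.143,0.04],1.242]], "claw": 0, "newtons": 15}}

```text
t: 1.45
tcp_pos: [0.6043, 0.2285, 0.1672]
tcp_rot: [179.6, -0.1, 87.4]
ft_force: [0.3, 0.5, -0.6]
opening: 0.499
```

```bash
python3 - <<'E'
from h import *
delta((loc(RK,.102,0,.16),87.56),(loc(RK,.102,0,.095),87.56))
s=snap("wrist"); cv2.imwrite("pics/w1.png",s["image"][:,:,::-1])
E
```

```text
t 1.45 [0.6043 0.2285 0.1672] [ 1.7959e+02 -1.0000e-01  8.7370e+01] F [ 0.3  0.5 -0.6] open 46.9
[0.0006, -0.0038, 0.0072] -0.003
[0.0005, -0.0043, 0.0722] -0.003
```

View pics/w1.png

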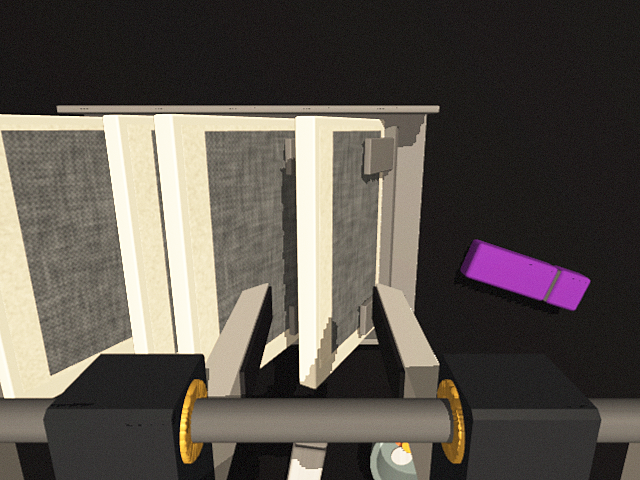

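In the wrist view the fingertips at (268,285) and (378,285) straddle the slot-149 short case, whose top edge spans cols 297–330. Descending and gripping.

>>> {"name": "send_rows", "arguments": {"rows": [[[0.0,-0.004,0.03],0],[[0.0,-0.004,0.06],0],[[0.0,-0.004,0.073],0],[[0.0,-0.004,0.073],0],[[0.0,-0.004,0.073],0]]}}

```text
t: 2.0
tcp_pos: [0.5934, 0.2275, 0.0856]
tcp_rot: [-179.5, 0.2, 87.4]
ft_force: [2.3, -0.1, 0.6]
opening: 0.499
```

>>> {"name": "send_rows", "arguments": {"rows": [[[0,0,0],0],[[0,0,0],0],[[0,0,0],0],[[0,0,0],0],[[0,0,0],0],[[0,0,0],0]], "claw": -1, "newtons": 15}}

```text
t: 2.6
tcp_pos: [0.6018, 0.2277, 0.0888]
tcp_rot: [179.5, 0.1, 87.5]
ft_force: [11.7, -1.7, 0.5]
opening: 0.264
```

```bash
python3 - <<'E'
from h import *
delta((loc(RK,.102,0,.095),87.56),(loc(RK,.102-.04,0,.095+.0693),87.56),(loc(RK,.102-.06,0,.095+.104),87.56))
E
```

```text
t 2.6 [0.6018 0.2277 0.0888] [1.795e+02 8.000e-02 8.746e+01] F [11.7 -1.7  0.5] open 24.8
[0.0015, -0.0012, -0.0062] -0.002
[0.0013, -0.0406, -0.0758] -0.002
[0.0012, -0.0603, -0.1107] -0.002
```

>>> {"name": "send_rows", "arguments": {"rows": [[[0,-0.006,-0.01],0],[[0,-0.012,-0.02],0],[[0,-0.017,-0.03],0],[[0,-0.023,-0.04],0],[[0,-0.029,-0.05],0],[[0,-0.035,-0.06],0],[[0,-0.04,-0.07],0],[[0,-0.046,-0.08],0],[[0,-0.052,-0.09],0],[[0,-0.058,-0.1],0],[[0,-0.058,-0.1],0]]}}

```text
t: 3.7
tcp_pos: [0.5419, 0.2308, 0.1899]
tcp_rot: [179.5, 0.0, 87.5]
ft_force: [-0.2, 0.6, -1.2]
opening: 0.138
```

```bash
python3 - <<'E'
from h import *
delta((loc(RK,.042,0,.26),87.56))
s=snap("wrist"); a=s["image"]; s=snap("scene"); b=s["image"][100:340,280:600]
cv2.imwrite("pics/w2.png",np.hstack([cv2.resize(a,(400,300)),cv2.resize(b,(400,300))])[:,:,::-1])
E
```

```text
t 3.7 [0.5419 0.2308 0.1899] [1.7949e+02 4.0000e-02 8.7490e+01] F [-0.2  0.6 -1.2] open 12.9
[0.0009, -0.0007, -0.0701] -0.001
```

View pics/w2.png

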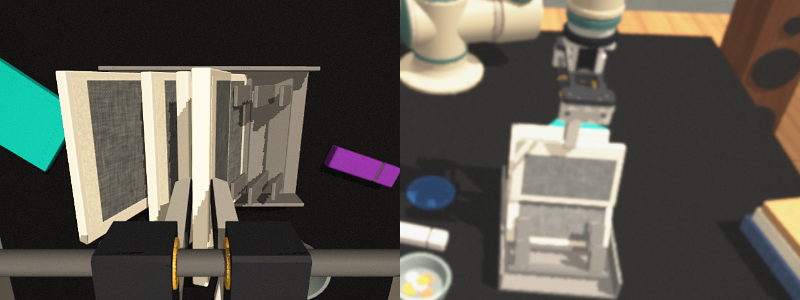

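The case is now flat in the grip (opening 12.9 mm) and upright. Lifting straight up, clear of the tall case.

>>> {"name": "send_rows", "arguments": {"rows": [[[0,0.002,-0.02],0],[[0,0.003,-0.045],0],[[0,0.003,-0.07],0],[[0,0.003,-0.095],0],[[0,0.003,-0.11],0],[[0,0.003,-0.11],0]], "newtons": 25}}

```text
t: 4.4
tcp_pos: [0.5454, 0.2308, 0.2999]
tcp_rot: [179.4, 0.0, 87.5]
ft_force: [0.0, 0.2, 0.3]
opening: 0.141
```

```bash
python3 - <<'E'
from h import *
delta((loc(BX,-.015,0,.30),87.43),(loc(BX,-.015,0,.105),87.43))
s=snap("top"); b=s["image"][150:315,130:290]; cv2.imwrite("pics/t2.png",cv2.resize(b,None,fx=3,fy=3)[:,:,::-1])
E
```

```text
t 4.4 [0.5454 0.2308 0.2999] [1.7939e+02 2.0000e-02 8.7470e+01] F [0.  0.2 0.3] open 13.3
[-0.4497, -0.0473, -0.0004] 0.001
[-0.4496, -0.0493, 0.1946] 0.001
```

View pics/t2.png

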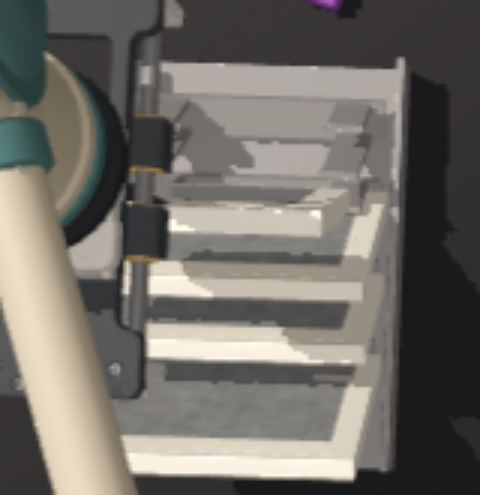

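Tall 96 is unmoved (top edge at crop row ~285, 283 before) and the held case is clear. Carrying it to the box.

>>> {"name": "send_rows", "arguments": {"rows": [[[-0.02,-0.02,0],0],[[-0.06,-0.04,0],0],[[-0.1,-0.048,0],0],[[-0.14,-0.048,0],0],[[-0.18,-0.048,0],0],[[-0.22,-0.048,0],0],[[-0.26,-0.048,0],0],[[-0.3,-0.048,0],0],[[-0.34,-0.048,0],0],[[-0.38,-0.048,0],0],[[-0.42,-0.048,0],0],[[-0.45,-0.048,0],0]]}}

```text
t: 5.65
tcp_pos: [0.4756, -0.2188, 0.2963]
tcp_rot: [179.7, 0.0, 87.4]
ft_force: [-0.2, 0.3, -0.7]
opening: 0.138
```

>>> {"name": "send_rows", "arguments": {"rows": [[[0,0,0],0],[[0,0,0],0],[[0,0,0],0],[[0,0,0],0]]}}

```text
t: 6.05
tcp_pos: [0.4755, -0.2174, 0.2961]
tcp_rot: [179.8, -0.0, 87.5]
ft_force: [0.3, -0.2, -0.6]
opening: 0.139
```

```bash
python3 - <<'E'
from h import *
delta((loc(BX,-.018,0,.30),87.43),(loc(BX,-.018,0,.105),87.43))
s=snap("top"); a=s["image"][150:330,350:590]; s=snap("scene"); b=s["image"][60:300,80:400]
cv2.imwrite("pics/p1.png",np.hstack([cv2.resize(a,(400,300)),cv2.resize(b,(400,300))])[:,:,::-1])
E
```

```text
t 6.05 [ 0.4755 -0.2174  0.2961] [ 1.7977e+02 -5.0000e-02  8.7470e+01] F [ 0.3 -0.2 -0.6] open 13.0
[0.0012, -0.0003, -0.0039] 0.001
[0.001, -0.0011, 0.1911] 0.001
```

View pics/p1.png

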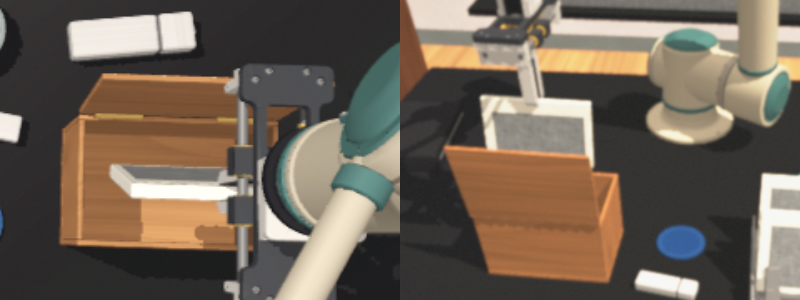

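The upright case hangs over the box mouth, inside the walls and clear of the cover. Lowering it.

>>> {"name": "send_rows", "arguments": {"rows": [[[0.001,0,0.03],0],[[0.001,0,0.06],0],[[0.001,-0.001,0.09],0],[[0.001,-0.001,0.11],0],[[0.001,-0.001,0.13],0],[[0.001,-0.001,0.15],0],[[0.001,-0.001,0.165],0],[[0.001,-0.001,0.18],0],[[0.001,-0.001,0.18],0]]}}

```text
t: 7.05
tcp_pos: [0.4744, -0.2151, 0.1149]
tcp_rot: [179.9, -0.1, 87.5]
ft_force: [0.1, 0.2, -1.7]
opening: 0.139
```

>>> {"name": "send_rows", "arguments": {"rows": [[[0,0,0.005],0],[[0,0,0.01],0],[[0,0,0.015],0],[[0,0,0.015],0]]}}

```text
t: 7.45
tcp_pos: [0.4764, -0.2152, 0.1038]
tcp_rot: [179.6, -0.1, 87.5]
ft_force: [-2.9, 3.6, 18.5]
opening: 0.139
```

Floor contact. Releasing, then nudging the case toward +x.

>>> {"name": "send_rows", "arguments": {"rows": [[[0,0,-0.002],0],[[0,0,-0.002],0],[[0,0,-0.002],0],[[0,0.005,-0.002],0],[[0,0.01,-0.002],0],[[0,0.015,-0.002],0],[[0,0.02,-0.002],0],[[0,0.02,-0.002],0],[[0,0.01,-0.01],0],[[0,0.0,-0.03],0],[[0,0.0,-0.07],0],[[0,0.0,-0.12],0]], "claw": -0.36}}

```text
t: 8.65
tcp_pos: [0.4735, -0.2144, 0.2241]
tcp_rot: [179.8, -0.2, 87.5]
ft_force: [1.1, -0.0, 0.7]
opening: 0.318
```

>>> {"name": "send_rows", "arguments": {"rows": [[[0,0,-0.04],0],[[0,0,-0.08],0],[[0.05,0,-0.08],0],[[0.1,0,-0.08],0],[[0.15,0,-0.08],0],[[0.2,0,-0.08],0],[[0.25,0,-0.08],0],[[0.3,0,-0.08],0],[[0.3,0,-0.08],0]]}}

```text
t: 9.55
tcp_pos: [0.4853, 0.0907, 0.3058]
tcp_rot: [179.7, -0.4, 88.0]
ft_force: [-0.8, 0.1, -0.0]
opening: 0.319
```

```bash
python3 - <<'E'
from h import *
delta((loc(RK,-.005,0,.30),87.56))
s=snap("top"); crop(s,150,140,560,315,1.95,"pics/t3.png")
E
```

```text
t 9.55 [0.4853 0.0907 0.3058] [179.75  -0.37  87.96] F [-0.8  0.1 -0. ] open 30.0
[0.1433, 0.0033, 0.0067] 0.007
```

View pics/t3.png

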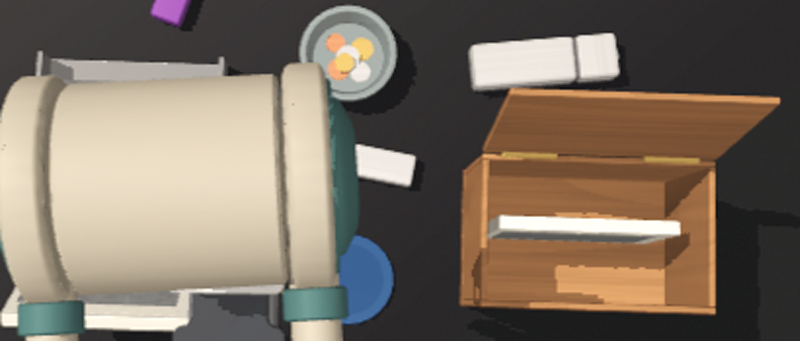

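Case 1 stands upright in the box, mid-width (crop 488–680, row 225). Next is the short case in slot 43.

>>> {"name": "send_rows", "arguments": {"rows": [[[0.04,0.003,0.0],0.005],[[0.09,0.003,0.0],0.005],[[0.13,0.003,0.0],0.005],[[0.143,0.003,0.03],0.005],[[0.143,0.003,0.07],0.005],[[0.143,0.003,0.11],0.005],[[0.143,0.003,0.12],0.005],[[0.143,0.003,0.12],0.005],[[0.143,0.003,0.12],0.005],[[0.143,0.003,0.12],0.005]], "claw": -0.38, "newtons": 15}}

```text
t: 10.6
tcp_pos: [0.4961, 0.2307, 0.1886]
tcp_rot: [179.5, -0.3, 87.5]
ft_force: [0.7, 0.4, 0.0]
opening: 0.312
```

```bash
python3 - <<'E'
from h import *
delta((loc(RK,-.0065,0,.16),87.56),(loc(RK,-.0065,0,.098),87.56))
s=snap("wrist"); cv2.imwrite("pics/w3.png",s["image"][:,:,::-1])
E
```

```text
t 10.6 [0.4961 0.2307 0.1886] [179.5   -0.27  87.51] F [0.7 0.4 0. ] open 29.4
[0.0029, -0.0043, 0.0286] -0.001
[0.0026, -0.0049, 0.0906] -0.001
```

View pics/w3.png

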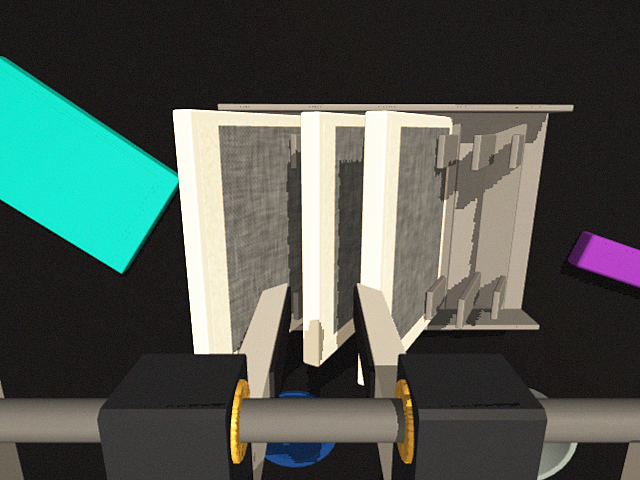

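Fingertips at (288,285) and (358,285) straddle the slot-43 case (top edge cols 303–322). The tall case's top edge at col 367 is close, so I shift 5 mm toward −x before descending.

>>> {"name": "send_rows", "arguments": {"rows": [[[0.002,-0.005,0],0],[[0.002,-0.005,0],0],[[0.002,-0.005,0.01],0],[[0.002,-0.005,0.02],0],[[0.002,-0.005,0.025],0],[[0.002,-0.005,0.025],0],[[0.002,-0.005,0.025],0]]}}

```text
t: 11.35
tcp_pos: [0.4912, 0.2331, 0.1629]
tcp_rot: [179.6, -0.3, 87.5]
ft_force: [0.1, 0.0, 0.4]
opening: 0.312
```

```bash
python3 - <<'E'
from h import *
delta((loc(RK,-.0065,0,.098),87.56))
E
```

```text
t 11.35 [0.4912 0.2331 0.1629] [179.57  -0.25  87.51] F [0.1 0.  0.4] open 29.3
[0.0005, 0.0005, 0.0649] -0.001
```

>>> {"name": "send_rows", "arguments": {"rows": [[[0,0.0005,0.01],0],[[0,0.0005,0.02],0],[[0,0.0005,0.03],0],[[0,0.0005,0.04],0],[[0,0.0005,0.048],0],[[0,0.0005,0.056],0],[[0,0.0005,0.062],0],[[0,0.0005,0.062],0]]}}

```text
t: 12.15
tcp_pos: [0.4916, 0.2331, 0.1]
tcp_rot: [179.7, -0.2, 87.5]
ft_force: [-0.1, -0.1, 0.9]
opening: 0.308
```

>>> {"name": "send_rows", "arguments": {"rows": [[[0,0,0],0],[[0,0,0],0],[[0,0,0],0],[[0,0,0],0],[[0,0,0],0]], "claw": -1, "newtons": 15}}

```text
t: 12.65
tcp_pos: [0.4927, 0.2332, 0.1007]
tcp_rot: [179.5, -0.2, 87.5]
ft_force: [1.8, -0.5, 2.0]
opening: 0.189
```

>>> {"name": "send_rows", "arguments": {"rows": [[[0,-0.006,-0.01],0],[[0,-0.012,-0.02],0],[[0,-0.017,-0.03],0],[[0,-0.023,-0.04],0],[[0,-0.029,-0.05],0],[[0,-0.035,-0.06],0],[[0,-0.04,-0.07],0],[[0,-0.046,-0.08],0],[[0,-0.052,-0.09],0],[[0,-0.058,-0.1],0],[[0,-0.058,-0.1],0]]}}

```text
t: 13.75
tcp_pos: [0.4334, 0.2357, 0.2017]
tcp_rot: [179.4, -0.3, 87.5]
ft_force: [1.0, 0.0, -0.3]
opening: 0.146
```

```bash
python3 - <<'E'
from h import *
delta()
s=snap("wrist"); cv2.imwrite("pics/w4.png",s["image"][:,:,::-1])
E
```

```text
t 13.75 [0.4334 0.2357 0.2017] [179.45  -0.3   87.54] F [ 1.   0.  -0.3] open 13.7
```

>>> {"name": "send_rows", "arguments": {"rows": [[[0,0.002,-0.02],0],[[0,0.004,-0.04],0],[[0,0.004,-0.06],0],[[0,0.004,-0.08],0],[[0,0.004,-0.1],0],[[0,0.004,-0.11],0],[[0,0.004,-0.11],0]], "newtons": 25}}

```text
t: 14.5
tcp_pos: [0.4369, 0.235, 0.3116]
tcp_rot: [179.4, -0.3, 87.5]
ft_force: [-0.5, -0.0, -1.0]
opening: 0.134
```

```bash
python3 - <<'E'
from h import *
delta((loc(BX,-.044,0,.31),87.43))
s=snap("top"); crop(s,140,140,560,330,1.9,"pics/t4.png")
E
```

```text
t 14.5 [0.4369 0.235  0.3116] [179.42  -0.31  87.53] F [-0.5 -0.  -1. ] open 12.6
[-0.4491, 0.0318, -0.0006] 0.002
```

View pics/t4.png

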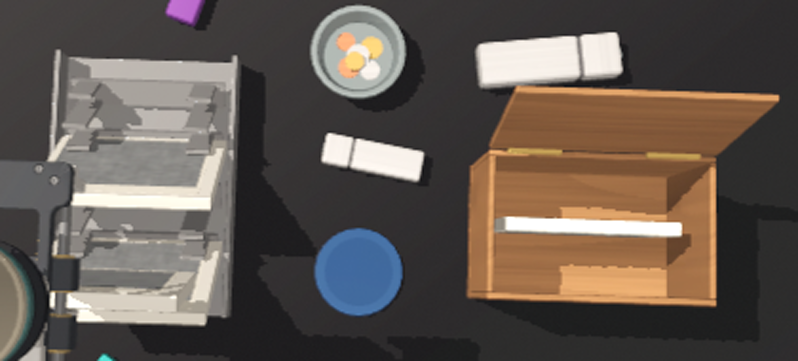

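Both tall cases are still in place and only case 2 is out. Case 1 stands upright at crop (590,227).

```bash
python3 - <<'E'
from h import *
s=snap("top")
for uv in [(497,224),(682,230),(590,227)]:
    p=bp(s,np.array(uv)/1.9+140,.111); a=np.radians(BX[2]); d=p[:2]-BX[:2]; print((R.from_euler("z",-a).apply([*d,0])).round(4))
delta((loc(BX,-.045,-.004,.31),87.43))
E
```

```text
[0.0021 0.0947 0.    ]
[ 0.0018 -0.0827  0.    ]
[0.002  0.0056 0.    ]
t 14.6 [0.436  0.2347 0.3098] [179.59  -0.24  87.53] F [ 0.7  0.1 -0.6] open 12.8
[-0.4527, 0.0317, -0.0018] 0.002
```

>>> {"name": "send_rows", "arguments": {"rows": [[[-0.02,0.0,0],0],[[-0.06,0.01,0],0],[[-0.1,0.02,0],0],[[-0.14,0.03,0],0],[[-0.18,0.035,0],0],[[-0.22,0.039,0],0],[[-0.26,0.04,0],0],[[-0.3,0.04,0],0],[[-0.34,0.04,0],0],[[-0.38,0.04,0],0],[[-0.42,0.04,0],0],[[-0.453,0.04,0],0.002]]}}

```text
t: 15.8
tcp_pos: [0.4555, -0.2214, 0.3066]
tcp_rot: [179.7, -0.3, 87.3]
ft_force: [0.3, 0.5, -1.0]
opening: 0.14
```

>>> {"name": "send_rows", "arguments": {"rows": [[[0,0,0],0],[[0,0,0],0],[[0,0,0.02],0],[[0,0,0.04],0],[[0,0,0.05],0],[[0,0,0.05],0]]}}

```text
t: 16.4
tcp_pos: [0.4548, -0.2192, 0.255]
tcp_rot: [179.9, -0.4, 87.4]
ft_force: [-0.3, -0.4, 0.0]
opening: 0.135
```

```bash
python3 - <<'E'
from h import *
delta((loc(BX,-.037,-.004,.25),87.43),(loc(BX,-.037,-.004,.11),87.43))
E
```

```text
t 16.4 [ 0.4548 -0.2192  0.255 ] [179.92  -0.44  87.43] F [-0.3 -0.4  0. ] open 12.7
[-0.0001, 0.0013, 0.005] -0.0
[-0.0012, 0.0011, 0.145] -0.0
```

>>> {"name": "send_rows", "arguments": {"rows": [[[0,0.001,0.02],0],[[0,0.001,0.04],0],[[0,0.001,0.06],0],[[-0.001,0.001,0.08],0],[[-0.001,0.001,0.1],0],[[-0.001,0.001,0.115],0],[[-0.001,0.001,0.13],0],[[-0.001,0.001,0.14],0],[[-0.001,0.001,0.145],0],[[-0.001,0.001,0.145],0]]}}

```text
t: 17.4
tcp_pos: [0.4561, -0.2189, 0.11]
tcp_rot: [179.9, -0.5, 87.5]
ft_force: [0.4, -0.2, -0.7]
opening: 0.139
```

>>> {"name": "send_rows", "arguments": {"rows": [[[0,0,0],0],[[0,0,0.0],0]]}}

```text
t: 17.6
tcp_pos: [0.4567, -0.2192, 0.1108]
tcp_rot: [179.8, -0.4, 87.5]
ft_force: [-0.2, 1.0, -0.2]
opening: 0.138
```

>>> {"name": "send_rows", "arguments": {"rows": [[[0,0,0.003],0],[[0,0,0.006],0],[[0,0,0.009],0],[[0,0,0.009],0]]}}

```text
t: 18.0
tcp_pos: [0.4578, -0.2194, 0.1037]
tcp_rot: [179.7, -0.4, 87.4]
ft_force: [-0.6, 1.2, 11.8]
opening: 0.136
```

>>> {"name": "send_rows", "arguments": {"rows": [[[0,0,0],0],[[0,0,0],0],[[0,0,0],0],[[0,0,-0.02],0],[[0,0,-0.05],0],[[0,0,-0.09],0],[[0,0,-0.12],0],[[0,0,-0.12],0]], "claw": -0.58}}

```text
t: 18.8
tcp_pos: [0.4594, -0.2217, 0.2276]
tcp_rot: [179.3, -0.1, 87.4]
ft_force: [1.1, 0.1, 0.5]
opening: 0.212
```

```bash
python3 - <<'E'
from h import *
delta((loc(BX,-.052,0,.23),177.43),(loc(BX,-.052,0,.23),-2.57),(loc(BX,-.052,0,.08),-2.57))
print(read_state()["joint_pos"].round(1))
s=snap("top"); cv2.imwrite("pics/t5.png",s["image"][:,:,::-1])
im=s["image"][200:305,385:525].astype(int); m=(im.min(2)>185)
n,l,st,c=cv2.connectedComponentsWithStats(m.astype(np.uint8)); print([(st[i].tolist(),c[i].round(1).tolist()) for i in range(1,n) if st[i][4]>20])
E
```

```text
t 18.8 [ 0.4594 -0.2217  0.2276] [ 1.7927e+02 -1.2000e-01  8.7430e+01] F [1.1 0.1 0.5] open 19.9
[0.0062, -0.0183, -0.0026] -1.571
[0.0062, -0.0183, -0.0026] 1.571
[0.0059, -0.0202, 0.1474] 1.571
[-34.    9.1  92.    0.5  78.3 -31.5]
[([21, 51, 69, 9, 478], [55.1, 54.9]), ([121, 60, 4, 21, 21], [121.8, 70.0]), ([23, 85, 66, 11, 539], [55.6, 90.1]), ([108, 89, 17, 16, 127], [113.1, 99.3])]
```

Both cases stand upright in the box (rows 251–260 and 285–296). I will spin 90°, reach with shut fingers into the gap between them, and tip case 1 toward +x to make room for the torch.

```bash
python3 - <<'E'
from h import *
delta((loc(BX,-.0165,0,.23),-2.57),(loc(BX,-.0165,0,.08),-2.57))
E
```

```text
t 18.85 [ 0.4581 -0.2208  0.2252] [179.5   -0.26  87.43] F [-0.1 -0.1 -0.2] open 19.8
[0.0054, 0.0186, -0.0047] 1.571
[0.0047, 0.0172, 0.1453] 1.571
```

>>> {"name": "send_rows", "arguments": {"rows": [[[0.006,0.018,0],0.15],[[0.006,0.018,0],0.3],[[0.006,0.018,0],0.45],[[0.006,0.018,0],0.6],[[0.006,0.018,0],0.75],[[0.006,0.018,0],0.9],[[0.006,0.018,0],1.05],[[0.006,0.018,0],1.2],[[0.006,0.018,0],1.35],[[0.006,0.018,0],1.5],[[0.006,0.018,0],1.571],[[0.006,0.018,0],1.571]], "claw": -1}}

```text
t: 20.05
tcp_pos: [0.4753, -0.215, 0.2232]
tcp_rot: [-179.6, -0.3, -2.6]
ft_force: [0.7, 0.1, -0.6]
opening: 0.001
```

```bash
python3 - <<'E'
from h import *
delta((loc(BX,-.0165,0,.23),-2.57),(loc(BX,-.0165,0,.08),-2.57))
E
```

```text
t 20.05 [ 0.4753 -0.215   0.2232] [-179.63   -0.3    -2.58] F [ 0.7  0.1 -0.6] open 0.1
[0.0016, 0.0011, -0.0068] -0.0
[0.0008, 0.0021, 0.1432] -0.0
```

>>> {"name": "send_rows", "arguments": {"rows": [[[0.001,0.001,0.03],0],[[0.001,0.001,0.06],0],[[0.001,0.001,0.09],0],[[0.001,0.001,0.11],0],[[0.001,0.001,0.125],0],[[0.001,0.001,0.13],0],[[0.001,0.001,0.13],0]]}}

```text
t: 20.75
tcp_pos: [0.476, -0.2147, 0.0918]
tcp_rot: [-179.5, -0.1, -2.5]
ft_force: [-0.6, -0.6, 0.7]
opening: 0.007
```

>>> {"name": "send_rows", "arguments": {"rows": [[[0.008,0,0],0],[[0.015,0,0],0],[[0.022,0,0],0],[[0.028,0,0],0],[[0.034,0,0],0],[[0.04,0,0],0],[[0.04,0,0],0],[[0.02,0,0],0],[[0.002,0,0],0],[[0,0,-0.03],0],[[0,0,-0.08],0],[[0,0,-0.13],0]]}}

```text
t: 21.95
tcp_pos: [0.4745, -0.2152, 0.2227]
tcp_rot: [-179.5, -0.0, -2.5]
ft_force: [-0.2, -1.5, 0.7]
opening: 0.008
```

```bash
python3 - <<'E'
from h import *
delta((np.array([.577,-.009,.24]),79))
s=snap("top"); cv2.imwrite("pics/t6.png",s["image"][:,:,::-1])
im=s["image"][200:305,385:525].astype(int); m=(im.min(2)>185)
n,l,st,c=cv2.connectedComponentsWithStats(m.astype(np.uint8)); print([(st[i].tolist(),c[i].round(1).tolist()) for i in range(1,n) if st[i][4]>20])
# torch rect
m=(s["image"][200:250,300:375].min(2)>120).astype(np.uint8)
n,l,st,c=cv2.connectedComponentsWithStats(m); i=1+st[1:,4].argmax()
cc=np.argwhere(l==i)[:,::-1].astype(np.float32)+[300,200]
r=cv2.boxPoints(cv2.minAreaRect(cc.astype(np.float32))); P=np.array([bp(s,p,.018) for p in r]); print(r.round(1).tolist(),P.round(4).tolist(),P.mean(0))
e=[P[1]-P[0],P[2]-P[1]]; e=max(e,key=np.linalg.norm); print(np.linalg.norm(e),np.degrees(np.arctan2(e[1],e[0])))
E
```

```text
t 21.95 [ 0.4745 -0.2152  0.2227] [-1.7947e+02 -2.0000e-02 -2.5400e+00] F [-0.2 -1.5  0.7] open 0.8
[0.0933, -0.2107, -0.0153] -1.423
[([24, 29, 91, 60, 829], [79.9, 48.1]), ([124, 72, 16, 33, 256], [133.7, 92.3]), ([23, 85, 92, 11, 621], [66.0, 90.9])]
[[308.20001220703125, 225.0], [311.3999938964844, 209.10000610351562], [363.1000061035156, 219.39999389648438], [359.8999938964844, 235.39999389648438]] [[0.5735, 0.0472, 0.018], [0.6056, 0.0404, 0.018], [0.5833, -0.0628, 0.018], [0.5513, -0.0557, 0.018]] [ 0.57845889 -0.00775023  0.018     ]
0.10555656537097965 -102.1957660645856
```

Case 1 now leans on the +x side. The torch is at (0.578, −0.008), axis 77.8°, measured length 105.6 mm, which matches the small one.

>>> {"name": "send_rows", "arguments": {"rows": [[[0.02,-0.04,-0.03],-0.15],[[0.04,-0.08,-0.03],-0.3],[[0.06,-0.12,-0.03],-0.45],[[0.08,-0.16,-0.03],-0.6],[[0.095,-0.2,-0.03],-0.75],[[0.095,-0.212,-0.03],-0.9],[[0.095,-0.212,-0.02],-1.05],[[0.095,-0.212,0],-1.2],[[0.095,-0.212,0.03],-1.35],[[0.095,-0.212,0.07],-1.4],[[0.095,-0.212,0.1],-1.402],[[0.095,-0.212,0.1],-1.402]], "claw": 0.02}}

```text
t: 23.2
tcp_pos: [0.5812, -0.0101, 0.1291]
tcp_rot: [179.7, -0.1, 77.8]
ft_force: [-0.2, -0.5, -0.5]
opening: 0.512
```

```bash
python3 - <<'E'
from h import *
delta((np.array([.5785,-.0078,.009]),77.8))
E
```

```text
t 23.2 [ 0.5812 -0.0101  0.1291] [ 1.7969e+02 -1.3000e-01  7.7800e+01] F [-0.2 -0.5 -0.5] open 48.1
[0.0014, -0.0038, 0.1201] 0.0
```

>>> {"name": "send_rows", "arguments": {"rows": [[[0.001,-0.003,0.03],0],[[0.001,-0.003,0.06],0],[[0.001,-0.003,0.08],0],[[0.001,-0.003,0.095],0],[[0.001,-0.003,0.107],0],[[0.001,-0.003,0.117],0],[[0.001,-0.003,0.119],0],[[0.001,-0.003,0.119],0]]}}

```text
t: 24.0
tcp_pos: [0.5795, -0.0084, 0.0104]
tcp_rot: [179.7, -0.1, 77.8]
ft_force: [0.9, 0.4, -0.1]
opening: 0.51
```

>>> {"name": "send_rows", "arguments": {"rows": [[[0,0,0],0],[[0,0,0],0],[[0,0,0],0],[[0,0,0],0],[[0,0,0],0]], "claw": -1, "newtons": 30}}

```text
t: 24.5
tcp_pos: [0.58, -0.0084, 0.0112]
tcp_rot: [179.6, -0.1, 77.8]
ft_force: [0.1, 0.3, 4.6]
opening: 0.335
```

>>> {"name": "send_rows", "arguments": {"rows": [[[0,0,-0.02],0],[[0,0,-0.05],0],[[0,0,-0.08],0],[[0,0,-0.12],0],[[0,0,-0.16],0],[[0,0,-0.2],0],[[0,0,-0.22],0],[[0,0,-0.22],0]]}}

```text
t: 25.3
tcp_pos: [0.5801, -0.0088, 0.2342]
tcp_rot: [179.2, -0.2, 77.8]
ft_force: [0.4, -0.0, -0.5]
opening: 0.338
```

```bash
python3 - <<'E'
from h import *
delta((loc(BX,-.013,0,.23),87.43))
E
```

```text
t 25.3 [ 0.5801 -0.0088  0.2342] [ 1.7922e+02 -1.7000e-01  7.7810e+01] F [ 0.4 -0.  -0.5] open 31.8
[-0.224, -0.0537, 0.0028] -0.168
```

>>> {"name": "send_rows", "arguments": {"rows": [[[-0.03,-0.045,0],-0.05],[[-0.06,-0.089,0],-0.1],[[-0.1,-0.085,0],-0.168],[[-0.14,-0.075,0],-0.168],[[-0.18,-0.065,0],-0.168],[[-0.21,-0.057,0],-0.168],[[-0.224,-0.054,0],-0.168],[[-0.224,-0.054,0],-0.168],[[-0.224,-0.054,0],-0.168],[[-0.224,-0.054,0],-0.168]]}}

```text
t: 26.3
tcp_pos: [0.4797, -0.2146, 0.2324]
tcp_rot: [179.3, -0.1, 87.5]
ft_force: [-0.1, 0.1, -1.9]
opening: 0.335
```

```bash
python3 - <<'E'
from h import *
delta((loc(BX,-.013,0,.12),87.43))
E
```

```text
t 26.3 [ 0.4797 -0.2146  0.2324] [ 1.7925e+02 -1.1000e-01  8.7510e+01] F [-0.1  0.1 -1.9] open 31.5
[-0.002, -0.0008, 0.1124] 0.001
```

>>> {"name": "send_rows", "arguments": {"rows": [[[-0.002,0,0.03],0],[[-0.002,0,0.06],0],[[-0.002,0,0.085],0],[[-0.002,0,0.1],0],[[-0.002,0,0.108],0],[[-0.002,0,0.108],0],[[-0.002,0,0.108],0]]}}

```text
t: 27.0
tcp_pos: [0.4817, -0.2161, 0.1252]
tcp_rot: [179.2, -0.1, 87.6]
ft_force: [0.3, 0.1, -1.2]
opening: 0.332
```

>>> {"name": "send_rows", "arguments": {"rows": [[[0,0,0],0],[[0,0,0],0],[[0,0,0],0],[[0,0,0],0],[[0,0,-0.02],0],[[0,0,-0.06],0],[[0,0,-0.1],0],[[0,0,-0.14],0],[[0,0,-0.18],0],[[0,0,-0.2],0],[[0,0,-0.2],0]], "claw": -0.12}}

```text
t: 28.1
tcp_pos: [0.4802, -0.2172, 0.3288]
tcp_rot: [178.8, 0.1, 87.6]
ft_force: [0.4, -0.8, 0.3]
opening: 0.443
```

```bash
python3 - <<'E'
from h import *
delta()
# move well away to clear view computed: behind cover
q=1.7
for r,off in [(.12,.04),(.12,.012)]:
    p=loc(BX,.07-r*np.cos(q)+off,0,.1355+r*np.sin(q)-.02); print(p)
delta((np.array([.52,-.03,.33]),-2.57))
E
```

```text
t 28.1 [ 0.4802 -0.2172  0.3288] [1.7881e+02 1.3000e-01 8.7550e+01] F [ 0.4 -0.8  0.3] open 41.6
[ 0.61863515 -0.22262568  0.23449978]
[ 0.59066331 -0.22137016  0.23449978]
t 28.1 [ 0.4802 -0.2172  0.3288] [1.7881e+02 1.3000e-01 8.7550e+01] F [ 0.4 -0.8  0.3] open 41.6
[0.1887, 0.0318, -0.001] 1.573
```

Moving aside for a check of the box contents from the top.

>>> {"name": "send_rows", "arguments": {"rows": [[[0.05,0,-0.03],0],[[0.1,0,-0.05],0],[[0.15,0,-0.06],0],[[0.2,0,-0.06],0],[[0.25,0,-0.06],0],[[0.3,0,-0.06],0],[[0.3,0,-0.06],0]], "claw": -1}}

```text
t: 28.8
tcp_pos: [0.4908, 0.087, 0.3863]
tcp_rot: [179.0, 0.0, 87.9]
ft_force: [-0.2, 0.1, -0.5]
opening: 0.005
```

```bash
python3 - <<'E'
from h import *
s=snap("top"); crop(s,140,140,560,330,1.9,"pics/t7.png")
delta((loc(BX,.155,0,.40),87.43),(loc(BX,.155,0,.235),87.43))
E
```

```text
t 28.85 [0.491  0.0867 0.3863] [1.7898e+02 2.0000e-02 8.7860e+01] F [-0.7  0.4 -0.2] open 0.5
[-0.3046, 0.1688, -0.0106] 0.008
[-0.3046, 0.1659, 0.1544] 0.008
```

View pics/t7.png

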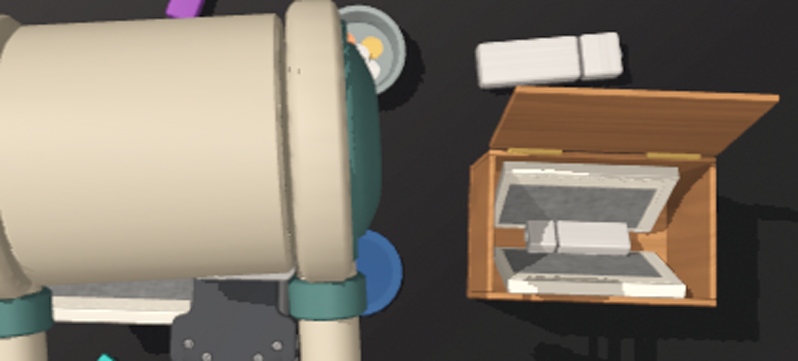

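All three are in the box: the two cases lean on opposite walls with the torch lying between them. The cover is still open at about 1.7 rad. Going behind the cover with shut fingers.

>>> {"name": "send_rows", "arguments": {"rows": [[[-0.04,0.03,-0.015],0],[[-0.08,0.06,-0.015],0],[[-0.12,0.09,-0.015],0],[[-0.16,0.12,-0.015],0],[[-0.2,0.15,-0.015],0],[[-0.24,0.165,-0.015],0],[[-0.28,0.167,-0.015],0],[[-0.305,0.167,-0.015],0.008],[[-0.305,0.167,-0.015],0.008],[[-0.305,0.167,-0.015],0.008]]}}

```text
t: 29.85
tcp_pos: [0.6455, -0.2259, 0.4029]
tcp_rot: [179.1, -0.1, 87.3]
ft_force: [0.1, 0.7, 0.4]
opening: 0.005
```

>>> {"name": "send_rows", "arguments": {"rows": [[[0,0,0.04],0],[[0,0,0.08],0],[[0,0,0.12],0],[[0,0,0.15],0],[[0,0,0.155],0],[[0,0,0.155],0]]}}

```text
t: 30.45
tcp_pos: [0.6475, -0.2248, 0.2477]
tcp_rot: [179.2, -0.1, 87.3]
ft_force: [-0.1, 0.1, 0.1]
opening: 0.004
```

```bash
python3 - <<'E'
from h import *
a=np.radians(BX[2]); p=read_state()["tcp_pos"]; print("local",R.from_euler("z",-a).apply([p[0]-BX[0],p[1]-BX[1],p[2]]).round(4))
# fingertip path: contact point at r along cover's outer face; TCP = that, +12.5mm x for q>90deg
T=[];r=.115
for q in np.arange(1.7,-.01,-.1):
    off=.0125 if q>.9 else 0.0
    T.append((loc(BX,.07-r*np.cos(q)+.006*np.sin(q)+off,0,.1355+r*np.sin(q)+.006*np.cos(q)-(.015 if q>1.2 else 0)),87.43)); print(round(q,1),end=" ")
delta(*T)
E
```

```text
local [ 0.1544 -0.0009  0.2477]
1.7 1.6 1.5 1.4 1.3 1.2 1.1 1.0 0.9 0.8 0.7 0.6 0.5 0.4 0.3 0.2 0.1 -0.0 t 30.45 [ 0.6475 -0.2248  0.2477] [ 1.7919e+02 -1.0000e-01  8.7330e+01] F [-0.1  0.1  0.1] open 0.4
[0.0008, -0.0513, 0.0132] -0.002
[0.0007, -0.0627, 0.0116] -0.002
[0.0007, -0.0742, 0.011] -0.002
[0.0007, -0.0857, 0.0117] -0.002
[0.0007, -0.0971, 0.0134] -0.002
[0.0007, -0.108, 0.0013] -0.002
[0.0007, -0.1188, 0.0053] -0.002
[0.0006, -0.1291, 0.0104] -0.002
[0.0006, -0.1514, 0.0163] -0.002
[0.0005, -0.1606, 0.0233] -0.002
[0.0005, -0.1689, 0.0312] -0.002
[0.0005, -0.1765, 0.0398] -0.002
[0.0005, -0.1832, 0.0492] -0.002
[0.0004, -0.1888, 0.0592] -0.002
[0.0004, -0.1935, 0.0698] -0.002
[0.0004, -0.1971, 0.0807] -0.002
[0.0004, -0.1995, 0.092] -0.002
[0.0003, -0.2009, 0.1034] -0.002
```

>>> {"name": "send_rows", "arguments": {"rows": [[[0,-0.025,0.012],0],[[0,-0.045,0.012],0],[[0,-0.058,0.012],0],[[0,-0.07,0.011],0],[[0,-0.082,0.011],0],[[0,-0.094,0.01],0],[[0,-0.108,0.008],0],[[0,-0.119,0.009],0],[[0,-0.129,0.012],0],[[0,-0.139,0.018],0],[[0,-0.148,0.025],0],[[0,-0.148,0.025],0]]}}

```text
t: 31.65
tcp_pos: [0.4976, -0.2173, 0.2194]
tcp_rot: [179.4, -0.2, 87.3]
ft_force: [-0.3, 0.2, 0.5]
opening: 0.008
```

```bash
python3 - <<'E'
from h import *
T=[(loc(BX,.07-.115*np.cos(q)+.006*np.sin(q)+.0125,0,.1355+.115*np.sin(q)+.006*np.cos(q)),87.43) for q in np.arange(.7,-.01,-.1)]
delta(*T)
s=snap("top"); crop(s,370,160,560,320,4,"pics/t8.png")
E
```

```text
t 31.65 [ 0.4976 -0.2173  0.2194] [ 1.794e+02 -1.600e-01  8.729e+01] F [-0.3  0.2  0.5] open 0.7
[0.0001, -0.006, 0.0052] -0.002
[0.0001, -0.0135, 0.0139] -0.002
[0.0, -0.0201, 0.0233] -0.002
[-0.0, -0.0258, 0.0333] -0.002
[-0.0, -0.0304, 0.0439] -0.002
[-0.0001, -0.0339, 0.0548] -0.002
[-0.0001, -0.0364, 0.0661] -0.002
[-0.0002, -0.0376, 0.0775] -0.002
```

>>> {"name": "send_rows", "arguments": {"rows": [[[0,-0.006,0.005],0],[[0,-0.013,0.014],0],[[0,-0.02,0.023],0],[[0,-0.026,0.033],0],[[0,-0.03,0.044],0],[[0,-0.034,0.055],0],[[0,-0.036,0.066],0],[[0,-0.037,0.074],0],[[0,-0.037,0.078],0],[[0,-0.037,0.078],0]]}}

```text
t: 32.7
tcp_pos: [0.4621, -0.2153, 0.1417]
tcp_rot: [179.4, -0.2, 87.3]
ft_force: [-3.6, 0.9, 5.0]
opening: 0.007
```

>>> {"name": "send_rows", "arguments": {"rows": [[[0,0,0.002],0],[[0,0,0.004],0],[[0,0,0.004],0]]}}

```text
t: 33.0
tcp_pos: [0.4622, -0.2154, 0.1414]
tcp_rot: [179.3, -0.1, 87.3]
ft_force: [-6.6, 2.9, 23.7]
opening: 0.004
```

The cover stops solid at z = 0.1414 with 24 N, which is the shut height. Retracting and checking by image code, since my picture views are used up.

>>> {"name": "send_rows", "arguments": {"rows": [[[0,0,-0.03],0],[[0,0,-0.08],0],[[0,0,-0.13],0],[[0,0,-0.16],0],[[0.05,0,-0.18],0],[[0.1,0,-0.18],0],[[0.15,0,-0.18],0],[[0.2,0,-0.18],0],[[0.25,0,-0.18],0],[[0.3,0,-0.18],0],[[0.3,0,-0.18],0]]}}

```text
t: 34.1
tcp_pos: [0.4737, 0.0897, 0.3218]
tcp_rot: [179.3, -0.3, 87.8]
ft_force: [0.2, -1.5, 0.1]
opening: 0.001
```

```bash
python3 - <<'E'
from h import *
delta()
s=snap("top"); cv2.imwrite("pics/end.png",s["image"][:,:,::-1])
hsv=cv2.cvtColor(s["image"],cv2.COLOR_RGB2HSV); m=cv2.inRange(hsv,(5,70,60),(25,255,255)); m[:190]=0;m[:,:375]=0
n,l,st,c=cv2.connectedComponentsWithStats(m); i=1+st[1:,4].argmax(); cc=np.argwhere(l==i)[:,::-1].astype(np.int32)
h=cv2.convexHull(cc); print(st[i],cv2.approxPolyDP(h,4,True)[:,0].tolist())
for q in (0,.06,.15):
    P=[loc(BX,.07-r*np.cos(q)+.006*np.sin(q),y,.1355+r*np.sin(q)+.006*np.cos(q)) for r,y in((0,.107),(0,-.107),(.14,-.107),(.14,.107))]
    print(q,pj(s,P).round(1).tolist())
# white in box region (nothing should show), ashtray/coaster centres
print("white",(s["image"][210:305,390:520].min(2)>170).sum())
b=cv2.inRange(hsv,(100,120,60),(115,255,255)); b[:,:290]=0; b[:,375:]=0; ys,xs=np.nonzero(b); print("coaster",(xs.min()+xs.max())/2,(ys.min()+ys.max())/2,len(xs))
E
```

```text
t 34.1 [0.4737 0.0897 0.3218] [179.32  -0.31  87.77] F [ 0.2 -1.5  0.1] open 0.1
[  385   216   134    86 10734] [[518, 301], [386, 296], [387, 227], [406, 216], [518, 222]]
0 [[398.0, 218.4], [518.4, 222.1], [518.8, 301.5], [396.7, 297.9]]
0.06 [[398.0, 218.2], [518.4, 221.9], [520.6, 301.2], [397.5, 297.6]]
0.15 [[398.0, 217.9], [518.4, 221.6], [523.4, 300.2], [398.6, 296.6]]
white 0
coaster 338.5 284.0 735
```

```bash
python3 -c "
from workcell import ticket
print(ticket.sign_off())"
```

```text
the job is handed in; nothing more can be done
None
```

I packed both short cases (from slots 149 and 43) and the small chrome torch into the box, shut the cover and handed the job in at about 34 s.

- **In the box:** the last picture before shutting showed both cases leaning on opposite walls with the torch between them, and the cover still open at about 1.7 rad. To make room for the torch I tipped the first case toward +x after setting it down.
- **Cover:** it stopped at the shut height, z = 0.1414 against about 0.1415 expected, with 24 N on the tool. In the top image its near-right corner was at (518, 301), and a cover at 0 rad predicts (518.8, 301.5). No white showed in the box area.
- **Left in place:** the coaster, ashtray and both tall cases looked unmoved in the clear top view taken after the second case was lifted out.
- **Not confirmed at the end:** the arm hid the rack and part of the coaster in the final image. I therefore did not re-measure those four after that view, though nothing I did later should have touched them. The cover check at the end was by image code only, because my picture views were used up.

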